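# Scan the labelled biscuit tin at the bakery counter

## Task

Turn the biscuit tin on the cake turntable, without lifting it off, until the middle of its striped paper label faces the scanner squarely. Then tip the scanner's raised head down until it is level, looking straight at the label, and then press the read button beside it right down and let it come back up. Leave the tin seated upright on the turntable and do not disturb the other things on the counter.

Things in the scene. Friction and masses are not known exactly. Their poses are not given: they have to be found in the camera images.
- tin: Dark steel biscuit tin, 100 mm wide (lid 102), 105 high, 0.3 to 0.65 kg, loose in the turntable's ring. Origin: centre of underside, z up. Its +x side has a white label with black stripes (70 degrees wide, 24 to 80 mm up); a white strip runs from it over the lid to the centre. Its -x side has a black D-shaped ear of 12 mm bar, out to 92 mm from the axis, 26 to 86 mm above the underside.
- tin_label (a point): The middle of the label on the tin's wall: 50 mm from the axis on its +x side, 52 mm above its underside.
- tin_ear (a point): The middle of the upright bar of the tin's ear handle: 86 mm from the tin's axis on its -x side, 56 mm above its underside.
- turntable: Low aluminium cake turntable, turns freely with slight friction. Plate 170 mm wide, its top (under the tin) 24 mm above the counter; on it a locating ring 105 mm wide inside, 115 outside, up to 32 mm. Origin: on the vertical axis at counter height. The scanner stands in its +x direction (frame of the fixed foot, does not turn).
- scanner: Fixed scanner: grey base 110 (x) by 100 (y) by 30 mm high, with a 70 mm wide extension on +y, out to 120 mm, for the read button; two cheeks 105 mm high hold the head. Origin: centre of base at counter height. Its front (-x) faces the turntable, whose axis is on its -x line 205 to 225 mm away. The tin faces it squarely when both x axes point the same way.
- head (a joint): Tilt of the scanner head (rad): 0 = level; positive = nose up (0.45 to 0.9 at the start); range -0.45 to 1.0; a stiff hinge, it stays where left. The head is a white block 66 mm wide, 40 thick, from 75 mm in front of the hinge (-x of the scanner) to 30 mm behind, with a dark window on its nose; the hinge axis is mid-thickness.
- head_hinge (a point): The hinge axis of the head, midway between the cheeks, 87 mm above the counter. The head's flat top is 107 mm above the counter when it is level.
- head_nose (a point): The middle of the upper front edge of the head: 75 mm in front of the hinge and 20 mm above its axis when the head is level.
- read_button (a joint): Travel of the read button (m): 0 = up, 0.007 = fully down; a spring of about 5 N brings it back.
- read_button_top (a point): The centre of the top of the round white read button, 36 mm in diameter, in a black housing on the scanner's side extension, 85 mm beside (+y of the scanner) the head's centre line. It is pressed straight down.
- jam_jar: Bystander: amber glass jar, 68 mm wide, 100 mm high; origin at the centre of its underside.
- mug: Bystander: white mug, 76 mm wide, 85 mm high; origin at the centre of its underside.
- bowl: Bystander: white bowl, 110 mm wide, 50 mm high; origin at the centre of its underside.
- plain_tin: Bystander: plain steel can without label or handle, 84 mm wide, 140 mm high; origin at the centre of its underside.
- carton: Bystander: flat cardboard biscuit carton, 75 by 160 by 50 mm; origin at the centre of its underside.
- server: Bystander: cake server (spatula) 250 mm long, lying on the counter; origin under its middle.

How it is judged:
By the outcome, as a careful person would: the job done as asked, in the order asked, and still so for the second after the job is handed in, with the robot touching nothing.
It also fails if it takes over 61 s, if anything falls off the work surface, if the arm or the gripper's body presses on something with over 40 N, if the wrist force passes 120 N, or if a joint passes its speed limit or range.

## Robot

A 6-joint arm with a two-finger parallel gripper is mounted at the origin on the work surface. World frame = base frame: x ahead of the robot, y to its left, z up, the work surface at z = 0. Lengths are in m, angles in degrees, forces in N, time in s.
With the tool pointing down it reaches from about 0.3 to 0.75 m from the base axis. Payload 8.5 kg.
Tool frame: the origin (TCP) lies midway between the tips of the shut fingers; the grasp point (between the pads) lies 19 mm behind it (env.grasp_offset is the distance from the TCP to the grasp point, in m); z points along the fingers, y is the line along which they close (so a half turn about z gives the same grasp; the last joint's range is limited). The gripper opens to 85 mm and grips with 20 to 120 N. Pads are 22 mm wide; open, the fingers measure 114 mm over their backs; the gripper's body (76 mm by 85 mm) begins 54 mm behind the grasp point. The pads swing forward as they close: fully open they stand 13 mm farther back than shut.
Start: joints at [-79.143, 21.807, 74.336, -0, 83.858, -12.336], TCP at [0.217, -0.506, 0.196] pointing down, gripper open.
Joint ranges: [-178.18, 178.18], [-50.72, 133.34], [12.68, 142.11], [-81.47, 261.47], [9.98, 163.14], [-165.26, 165.26]. Speed limits (degrees/s): [136.94, 136.94, 180, 180, 180, 180].

## Interface

Orientations are given as a 3x3 rotation matrix whose columns are the frame's x, y, z axes.
In Python, from rig import env gives the robot as it stands.
- The arm moves only by the tool servo_tool, never from a script. Its argument "deltas" is text: rows parted by semicolons, each of 7 numbers parted by spaces: the opening, from 0 (shut) to 1 (fully open), then the shift along the tool's x, y, z in mm, then the turn, a rotation vector about the tool's x, y, z in rad. A call has 1 to 8 rows; each row shifts and turns the commanded pose from where the row before left it, along the tool's axes as they then stand; what a row does not reach is not made up. A row lasts 1/12 s, in which the tool goes at most 41.7 mm and 7.16 degrees, less where a joint would pass 70% of its speed; a pose out of reach is approached as far as the arm can. A call is refused whole if a number of a shift passes 41.7 or a number of a turn 0.125, either way. A call with a gripper value outside its range is refused whole. The fingers move at their own pace and stop on an object; "newtons" is the grip in N (left out, the last holds). Time passes only in rows, so rows that do not move let the fingers close. It gives the time, the measured TCP pose, the force, the opening and the grip force at its end, in the units of the state.
- env.observe(): the state, without advancing time (a new reading comes with each control period).
- env.get_image(name): name is "scene" or "top"; returns a dict with "img" (480x640x3 uint8, red, green, blue), "depth" (480x640 float32, m along the optical axis (not along the pixel's ray), 0 where there is no reading), "camera_matrix" (3x3 intrinsics, pixels), "world_to_cam" (4x4, takes a point from world to camera coordinates). Camera axes: x right, y down, z forward; pixel columns grow to the right and rows downward; lengths in m; the calibration is good to about 2 mm. A picture is of the moment at which its call begins.
- env.close_job(): hands the job in; it is judged then, once.
Trained networks look in a picture, given as the dict that the camera call returned (one of the last four; its "shot" number tells which), for a name from the list of things; names that differ only in an ending like _2 or _b are one class to them, and where a whole thing is asked for, a point or a joint stands for the part that bears it (a point fixed in the world has none). Each returns a list of dicts, best first, with "conf" (0 to 1); they miss things now and then, are a little off and sometimes report something else, mostly with a low value. They report only what shows in the picture. A call takes as long as a camera call.
- env.spot_in(name, picture): "bbox" ([centre column, centre row, width, height] in pixels, round what is visible of it).
- env.spot_point(name, picture): "uv" ([column, row] in pixels: a listed point, or the origin of a listed thing).
The state is a dict: "time_s": time; "q": joint angles; "qvel": joint speeds; "joint_efforts": joint torques, N m; "position": TCP position; "tool_rot": TCP orientation; "ft_force": force on the tool from outside, world axes, zero at the start; "wrist_torque": the same for the moment, N m; "grip_width": finger opening in m; "gripper_force": force on a finger pad.
Only numpy, scipy, OpenCV 4.12 (cv2) and the standard library are available. Lean on these libraries where they do the work, as an engineer would, in place of code of your own. Each camera call takes 0.05 s, during which the arm holds its last target. There are 200 camera calls.

## Working session

There is one attempt and no reset: what is moved stays moved. The work goes in short steps, Python scripts to look and compute and a tool call to move; the robot and the scene stay as the last step left them, time stands still between calls to the robot, and variables do not carry over. Pictures are saved under pics/ and viewed, at most 10 in all, crops included, and the job is handed in when it is done.

Besides the shell and the picture viewer there is one more tool, called after ">>>" as a command line: name --argument value ..., lists and objects as JSON in quotes. servo_tool: Moves the arm, as the interface text tells. Its arguments: {"type":"object","properties":{"deltas":{"type":"string"},"newtons":{"type":"number"}},"required":["deltas"]}

```bash
mkdir -p pics; cat > h.py <<'E'
import numpy as np, cv2
from rig import env
def ray(p,uv):
    K=p["camera_matrix"];T=np.linalg.inv(p["world_to_cam"])
    d=T[:3,:3]@np.linalg.solve(K,[uv[0],uv[1],1]); return T[:3,3],d
def atz(p,uv,z):
    o,d=ray(p,uv); return o+d*(z-o[2])/d[2]
def dep(p,uv):
    u,v=int(round(uv[0])),int(round(uv[1])); a=p["depth"][max(v-1,0):v+2,max(u-1,0):u+2]; a=a[a>0]
    if len(a)==0: return None
    o,d=ray(p,uv); return o+d*np.median(a)
E
python3 - <<'E'
from h import *
np.set_printoptions(precision=4,suppress=True)
for c in ("scene","top"):
    p=env.get_image(c); cv2.imwrite(f"pics/{c}0.png",p["img"][:,:,::-1])
    print(c,np.linalg.inv(p["world_to_cam"])[:3,3])
    for n in ["tin","tin_label","tin_ear","turntable","scanner","head_hinge","head_nose","read_button_top","jam_jar","mug","bowl","plain_tin","carton","server"]:
        for r in env.spot_point(n,p)[:2]:
            print(n,round(r["conf"],2),np.round(r["uv"],1),dep(p,r["uv"]),"z0",atz(p,r["uv"],0)[:2])
E
```

```text
scene [ 1.4367 -0.0848  0.9187]
tin 0.95 [293.  262.2] [ 0.6052 -0.0905  0.0707] z0 [ 0.5359 -0.091 ]
tin 0.4 [379.3 272.9] [0.6588 0.131  0.0528] z0 [0.6114 0.1441]
tin_label 0.97 [309.8 240.5] [ 0.5847 -0.0415  0.1235] z0 [ 0.4523 -0.0348]
tin_ear 0.6 [267.6 263.5] [ 0.605  -0.1569  0.0752] z0 [ 0.5308 -0.1633]
turntable 0.65 [296.  267.2] [ 0.6072 -0.0839  0.0526] z0 [ 0.5568 -0.0838]
scanner 0.77 [357.5 306.2] [0.7401 0.0596 0.028 ] z0 [0.7181 0.0642]
head_hinge 0.67 [354.1 288. ] [0.7438 0.0488 0.1034] z0 [0.6559 0.0658]
head_hinge 0.58 [364.8 246.3] [0.5408 0.115  0.0393] z0 [0.5008 0.1239]
head_nose 0.83 [336.6 259.6] [0.5438 0.0338 0.0005] z0 [0.5434 0.0339]
read_button_top 0.52 [379.1 276. ] [0.669  0.1283 0.0522] z0 [0.6227 0.1411]
jam_jar 0.73 [366.6 246.5] [0.5418 0.12   0.0388] z0 [0.5024 0.129 ]
jam_jar 0.26 [266.4 262.8] [ 0.6048 -0.1597  0.0781] z0 [ 0.5275 -0.1667]
mug 0.91 [259.8 328.9] [ 0.7869 -0.1833  0.0433] z0 [ 0.7548 -0.1882]
bowl 0.74 [470.9 278.1] [0.6834 0.3757 0.0214] z0 [0.6654 0.3867]
bowl 0.59 [212.1 256.2] [ 0.5258 -0.3116  0.0458] z0 [ 0.478  -0.3236
[... 910 characters left out ...]
384.7 200.8] [ 0.5975 -0.1533  0.1091] z0 [ 0.6091 -0.1619]
head_nose 0.91 [322.5 173.4] [0.676  0.0168 0.1343] z0 [0.6968 0.0199]
head_nose 0.74 [294.2 182.3] [0.6663 0.1016 0.0468] z0 [0.6729 0.1049]
read_button_top 0.64 [289.2 185.3] [0.6572 0.1159 0.0531] z0 [0.6645 0.1201]
jam_jar 0.84 [290.4 237. ] [0.5054 0.1128 0.0976] z0 [0.5103 0.1206]
mug 0.98 [391.9 151.6] [ 0.7544 -0.1879  0.0046] z0 [ 0.7553 -0.1884]
bowl 0.84 [442.2 245.2] [ 0.4723 -0.3256  0.0039] z0 [ 0.4724 -0.3262]
plain_tin 0.67 [217.1 267.6] [0.4257 0.3124 0.1381] z0 [0.4263 0.3404]
carton 0.89 [199.5 191.3] [0.6484 0.3768 0.0514] z0 [0.6552 0.3886]
server 0.74 [464.4 314. ] [ 0.2696 -0.3823  0.0031] z0 [ 0.2693 -0.3829]
```

View pics/scene0.png

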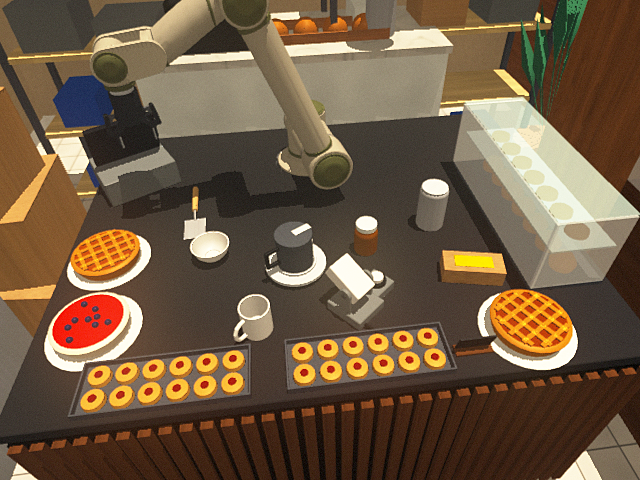

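View pics/top0.png

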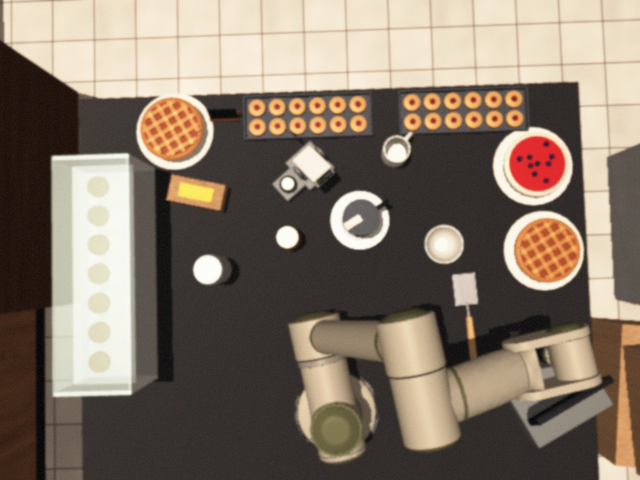

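The scene picture shows the tin at (293,250) on the turntable, with its ear at (270,260), the scanner head raised at (350,275) and the button at (378,277). In the top picture the tin is at (361,219) with its lid strip pointing down-left, the ear is at (384,204), the head is at (312,163) and the button at (289,184). Next I'll measure these from the depth.

```bash
cat >> h.py <<'E'
def cloud(p):
    d=p["depth"];v,u=np.mgrid[:480,:640];K=p["camera_matrix"]
    P=np.stack([(u-K[0,2])/K[0,0]*d,(v-K[1,2])/K[1,1]*d,d],-1)
    T=np.linalg.inv(p["world_to_cam"]); W=P@T[:3,:3].T+T[:3,3]; W[d<=0]=np.nan; return W
E
python3 - <<'E'
from h import *
np.set_printoptions(precision=4,suppress=True)
C={}
for c in ("top","scene"):
    p=env.get_image(c); W=cloud(p); g=p["img"]; C[c]=p
    x,y,z=W[...,0],W[...,1],W[...,2]
    near=np.hypot(x-.545,y+.085)<.12
    lid=near&(z>.118)&(z<.14)
    print(c,"lid",lid.sum(),np.nanmean(W[lid],0), cv2.minEnclosingCircle(W[lid][:,:2].astype(np.float32)))
    pl=near&(z>.015)&(z<.029)&(g.min(-1)>120)
    print("plate",pl.sum(),cv2.minEnclosingCircle(W[pl][:,:2].astype(np.float32)), np.median(W[pl][:,2]))
    s=lid&(g.min(-1)>110); Q=W[s]
    print("strip",s.sum(),Q.mean(0), "PCA",np.linalg.eigh(np.cov(Q[:,:2].T)))
    near=np.hypot(x-.70,y-.06)<.1
    head=near&(z>.07)&(g.min(-1)>110); Q=W[head]
    print("head",head.sum(),Q.mean(0),Q.min(0),Q.max(0)); 
    m=Q.mean(0);w,V=np.linalg.eigh(np.cov((Q-m).T)); print(w,V[:,0])
    b=near&(z>.025)&(z<.065)&(g.min(-1)>130)
    print("btn",b.sum(),np.median(W[b],0))
p=C["top"];print(env.spot_point("tin_ear",p)[:2])
a=cv2.resize(p["img"][135:265,265:405],None,fx=5,fy=4.6,interpolation=3)
cv2.imwrite("pics/topc.png",cv2.resize(p["img"][140:255,265:405],None,fx=5,fy=5,interpolation=3)[:,:,::-1])
cv2.imwrite("pics/scc.png",cv2.resize(C["scene"]["img"][205:335,255:405],None,fx=4.5,fy=4.5,interpolation=3)[:,:,::-1])
E
```

```text
top lid 1078 [ 0.5527 -0.085   0.1291] ((0.5522174835205078, -0.08480244129896164), 0.05186520144343376)
plate 1121 ((0.5531773567199707, -0.08532632142305374), 0.08493994176387787) 0.02329457848289529
strip 271 [ 0.5528 -0.0664  0.1296] PCA EighResult(eigenvalues=array([0.0002, 0.0007]), eigenvectors=array([[-0.5957, -0.8032],
       [-0.8032,  0.5957]]))
head 792 [0.7064 0.0481 0.1152] [ 0.6463 -0.0097  0.0749] [0.7617 0.1005 0.1458]
[0.     0.0004 0.0009] [0.3295 0.3221 0.8875]
btn 471 [0.6736 0.109  0.0328]
scene lid 890 [ 0.563  -0.0834  0.1276] ((0.5578469038009644, -0.08207140117883682), 0.0535263754427433)
plate 751 ((0.5591839551925659, -0.0821228101849556), 0.08547662198543549) 0.023128305503514524
strip 119 [ 0.5418 -0.0628  0.1287] PCA EighResult(eigenvalues=array([0.0001, 0.0002]), eigenvectors=array([[-0.8639, -0.5037],
       [-0.5037,  0.8639]]))
head 1251 [0.716  0.0442 0.112 ] [ 0.6593 -0.0123  0.0732] [0.767  0.1034 0.1397]
[0.     0.0005 0.0009] [0.4159 0.1751 0.8924]
btn 565 [0.7314 0.099  0.0299]
[{'uv': [385.6, 202.7], 'conf': 0.87}]
```

View pics/topc.png

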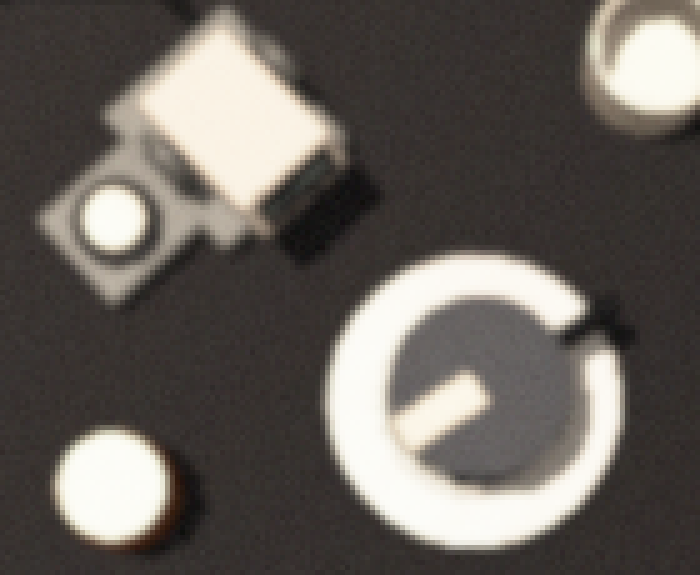

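View pics/scc.png

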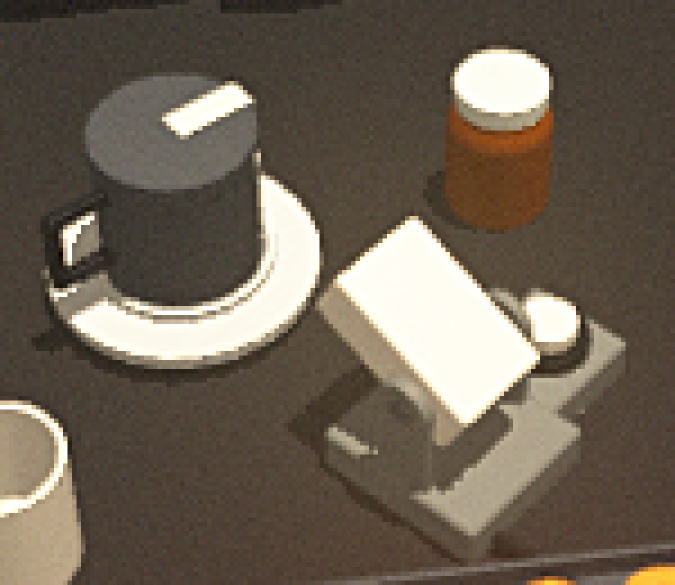

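```bash
cat > m.py <<'E'
from h import *
np.set_printoptions(precision=4,suppress=True)
def robplane(Q,n=300,t=.002):
    r=np.random.default_rng(0);best=None
    for _ in range(n):
        a=Q[r.choice(len(Q),3,False)];k=np.cross(a[1]-a[0],a[2]-a[0]);l=np.linalg.norm(k)
        if l<1e-6: continue
        i=abs((Q-a[0])@k/l)<t
        if best is None or i.sum()>best.sum(): best=i
    R=Q[best];m=R.mean(0);k=np.linalg.svd(R-m,full_matrices=False)[2][2];return m,k*np.sign(k[2]),R
def circ(p,mask,z):
    cn=max(cv2.findContours(mask.astype(np.uint8),0,1)[0],key=cv2.contourArea)[:,0]
    X=np.array([atz(p,u,z)[:2] for u in cn]);A=np.c_[2*X,np.ones(len(X))];s=np.linalg.lstsq(A,(X**2).sum(1),rcond=None)[0]
    return s[:2],np.sqrt(s[2]+s[:2]@s[:2])
def deg(v): return np.degrees(np.arctan2(v[1],v[0]))
if __name__=="__main__":
  for c in ("top","scene"):
    p=env.get_image(c); W=cloud(p); g=p["img"].min(-1); x,y,z=np.moveaxis(W,-1,0)
    near=np.hypot(x-.553,y+.085)<.11
    lid=near&(z>.118)&(z<.14); lid=cv2.morphologyEx(lid.astype(np.uint8),cv2.MORPH_CLOSE,np.ones((3,3)))
    c1,r1=circ(p,lid,.129)
    pl=near&(((z>.01)&(z<.029)&(g>110))|(z>.03)); c2,r2=circ(p,pl,.024)
    print(c,"lid",c1,r1,"plate",c2,r2)
    s=cv2.erode(lid,np.ones((3,3)))>0; s=s&(g>110)
    n,L,st,_=cv2.connectedComponentsWithStats(s.astype(np.uint8)); k=1+np.argmax(st[1:,4]); v,u=np.where(L==k)
    X=np.array([atz(p,q,.1295)[:2] for q in zip(u,v)]); e=np.linalg.eigh(np.cov(X.T))[1][:,1]; e*=np.sign(e@(X.mean(0)-c1))
    print(" strip n",len(X),"mean dir",deg(X.mean(0)-c1),"pca",deg(e),"ends",((X-c1)@e).min(),((X-c1)@e).max())
    r=env.spot_point("tin_ear",p)
    if r: print(" ear",r[0]["conf"],deg(c1-atz(p,r[0]["uv"],.08)[:2]),np.linalg.norm(c1-atz(p,r[0]["uv"],.08)[:2]))
    hd=(np.hypot(x-.70,y-.05)<.1)&(z>.07)&(g>110)
    m,k,R=robplane(W[hd]); print(" head yaw",deg(k),"tilt",np.degrees(np.arccos(k[2])),k[2],len(R), "centre",m)
    b=(np.hypot(x-.66,y-.118)<.03)&(z>.036)&(z<.065)&(g>140)
    cb,rb=circ(p,b,np.median(z[b])); print(" btn",cb,rb,np.percentile(z[b],[10,50,90]))
    d=cb-c1; print(" yaw from btn",deg(d)-np.degrees(np.arcsin(.085/np.linalg.norm(d))), "along",np.sqrt(d@d-.085**2))
    r=env.spot_point("head_hinge",p); r and print(" hinge",[(a["conf"],atz(p,a["uv"],.087)) for a in r[:2]],deg(atz(p,r[0]["uv"],.087)[:2]-c1))
E
python3 m.py
```

```text
top lid [ 0.5528 -0.085 ] 0.04990602839255813 plate [ 0.5538 -0.0863] 0.08375003945590802
 strip n 185 mean dir 117.42059412618332 pca 121.31070144583569 ends -0.002459038252834498 0.04786334939255424
 ear 0.65 119.5439352583211 0.08512614226159033
 head yaw 44.91083356265135 tilt 28.657800930208946 0.87749961647832 346 centre [0.7069 0.0478 0.1159]
 btn [0.6639 0.1216] 0.01773615058594272 [0.0412 0.0516 0.058 ]
 yaw from btn 40.4926371974067 along 0.21864856902269683
 hinge [(0.79, array([0.7205, 0.0548, 0.087 ])), (0.6, array([0.4305, 0.3167, 0.087 ]))] 39.8266795134514
scene lid [ 0.5635 -0.0835] 0.05271732499808118 plate [ 0.5215 -0.0815] 0.10669457961278997
 strip n 108 mean dir 136.06467957295726 pca 118.92751047978223 ends 0.004075337520861669 0.04934650770114079
 ear 0.81 114.37239472851745 0.07715688658865515
 head yaw 42.563763458798505 tilt 28.202118946880816 0.8812859753065149 713 centre [0.7144 0.0496 0.1141]
 btn [0.6669 0.1236] 0.015007936983486715 [0.0501 0.0521 0.0544]
 yaw from btn 41.91444827008137 along 0.21535941645442921
 hinge [(0.8, array([0.7185, 0.0614, 0.087 ]))] 43.04763429065258
```

```bash
cat > go.py <<'E'
from h import *
import sys
from scipy.spatial.transform import Rotation as Ro
def go(pos,yaw):  # yaw of tool y axis (deg, mod 180), tool down
    s=env.observe();R=np.array(s["tool_rot"]);p=np.array(s["position"])
    cy=np.degrees(np.arctan2(R[1,1],R[0,1])); d=(yaw-cy+90)%180-90
    a=np.radians(cy+d); y=np.array([np.cos(a),np.sin(a),0]);z=np.array([0,0,-1.]);T=np.c_[np.cross(y,z),y,z]
    print("t",s["time_s"],"pos",np.round(p,4),"y-yaw",round(cy,1),"z",np.round(R[:,2],3),"q6",round(s["q"][5],1),"F",np.round(s["ft_force"],1))
    print("shift in tool mm",np.round(R.T@(np.array(pos)-p)*1000,1),"rotvec",np.round(Ro.from_matrix(R.T@T).as_rotvec(),3),"target x axis",np.round(T[:,0],2))
if __name__=="__main__": go([float(v) for v in sys.argv[1:4]],float(sys.argv[4]))
E
python3 go.py .596 -.160 .18 30
```

```text
t 1.95 pos [ 0.2166 -0.5055  0.1956] y-yaw -66.8 z [-0.  0. -1.] q6 -12.3 F [ 1.  -0.1 -0.4]
shift in tool mm [ 484.8 -168.2   15.6] rotvec [-0.     0.     1.452] target x axis [ 0.5  -0.87  0.  ]
```

>>> servo_tool --deltas "1 37.3 -12.9 0 0 0 0;1 37.3 -12.9 0 0 0 0;1 37.3 -12.9 0 0 0 0;1 37.3 -12.9 0 0 0 0;1 37.3 -12.9 0 0 0 0;1 37.3 -12.9 0 0 0 0;1 37.3 -12.9 0 0 0 0;1 37.3 -12.9 0 0 0 0" --newtons 20

```text
time_s: 2.62
position: [0.4515, -0.2916, 0.1958]
tool_rot: [[0.919, 0.394, 0.0], [0.394, -0.919, -0.0], [0.0, 0.0, -1.0]]
ft_force: [-0.5, -0.2, -0.7]
grip_width: 0.085
gripper_force: 0.0
```

>>> servo_tool --deltas "1 37.3 -12.9 0 0 0 0;1 37.3 -12.9 0 0 0 0;1 37.3 -12.9 0 0 0 0;1 37.3 -12.9 0 0 0 0;1 37.3 -12.9 0 0 0 0;1 0 0 0 0 0 -0.12;1 0 0 0 0 0 -0.12;1 0 0 0 0 0 -0.12"

```text
time_s: 3.28
position: [0.5967, -0.1596, 0.1953]
tool_rot: [[0.716, 0.698, -0.0], [0.698, -0.716, 0.0], [-0.0, -0.0, -1.0]]
ft_force: [-0.1, -1.0, 0.2]
grip_width: 0.0855
gripper_force: 0.0
```

>>> servo_tool --deltas "1 0 0 0 0 0 -0.12;1 0 0 0 0 0 -0.12;1 0 0 0 0 0 -0.12;1 0 0 0 0 0 -0.12;1 0 0 0 0 0 -0.12;1 0 0 0 0 0 -0.12;1 0 0 0 0 0 -0.12;1 0 0 0 0 0 -0.12"

```text
time_s: 3.95
position: [0.5963, -0.1604, 0.1955]
tool_rot: [[-0.159, 0.987, -0.0], [0.987, 0.159, 0.0], [0.0, -0.0, -1.0]]
ft_force: [-0.2, 0.7, 0.2]
grip_width: 0.0854
gripper_force: 0.0
```

>>> servo_tool --deltas "1 0 0 0 0 0 -0.12;1 0 0 0 0 0 -0.12;1 0 0 0 0 0 -0.12;1 0 0 0 0 0 0"

```text
time_s: 4.28
position: [0.5963, -0.1604, 0.1956]
tool_rot: [[-0.495, 0.869, -0.0], [0.869, 0.495, 0.0], [0.0, -0.0, -1.0]]
ft_force: [0.3, 0.3, -0.3]
grip_width: 0.0853
gripper_force: 0.0
```

```bash
python3 go.py .596 -.160 .066 30
```

```text
t 4.2833 pos [ 0.5963 -0.1604  0.1956] y-yaw 29.7 z [-0.  0. -1.] q6 -55.7 F [ 0.3  0.3 -0.3]
shift in tool mm [  0.5  -0.  129.6] rotvec [-0.    -0.    -0.005] target x axis [-0.5   0.87  0.  ]
```

>>> servo_tool --deltas "1 0 0 26 0 0 0;1 0 0 26 0 0 0;1 0 0 26 0 0 0;1 0 0 26 0 0 0;1 0 0 26 0 0 0;1 0 0 0 0 0 0;0 0 0 0 0 0 0;0 0 0 0 0 0 0"

```text
time_s: 4.95
position: [0.5971, -0.1608, 0.0673]
tool_rot: [[-0.49, 0.872, 0.002], [0.872, 0.49, -0.001], [-0.002, 0.001, -1.0]]
ft_force: [0.6, 0.3, 0.9]
grip_width: 0.0641
gripper_force: 0.0
```

>>> servo_tool --deltas "0 0 0 0 0 0 0;0 0 0 0 0 0 0;0 0 0 0 0 0 0;0 0 0 0 0 0 0;0 0 0 0 0 0 0;0 0 0 0 0 0 0"

```text
time_s: 5.45
position: [0.5967, -0.1606, 0.0664]
tool_rot: [[-0.492, 0.871, 0.001], [0.871, 0.492, -0.001], [-0.001, 0.001, -1.0]]
ft_force: [0.8, -0.9, 5.1]
grip_width: 0.0107
gripper_force: 20.6
```

```bash
python3 - <<'E'
from h import *
p=env.get_image("scene"); cv2.imwrite("pics/g.png",cv2.resize(p["img"][150:330,220:420],None,fx=3,fy=3,interpolation=3)[:,:,::-1]); print(env.observe()["grip_width"],env.observe()["gripper_force"])
E
```

```text
0.010843680766597119 20.67025735974312
```

View pics/g.png

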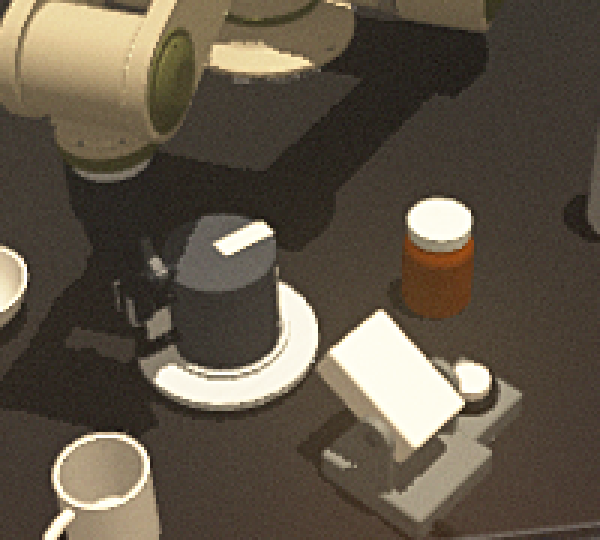

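>>> servo_tool --deltas "0 0.41 -8.43 0 0 0 0.0975;0 0.41 -8.43 0 0 0 0.0975;0 0.41 -8.43 0 0 0 0.0975;0 0.41 -8.43 0 0 0 0.0975;0 0.41 -8.43 0 0 0 0.0975;0 0.41 -8.43 0 0 0 0.0975;0 0.41 -8.43 0 0 0 0.0975"

```text
time_s: 6.08
position: [0.5391, -0.1707, 0.0661]
tool_rot: [[0.173, 0.985, 0.001], [0.985, -0.173, -0.001], [-0.0, 0.001, -1.0]]
ft_force: [0.5, 1.2, 4.4]
grip_width: 0.0106
gripper_force: 20.7
```

>>> servo_tool --deltas "0 0.41 -8.43 0 0 0 0.0975;0 0.41 -8.43 0 0 0 0.0975;0 0.41 -8.43 0 0 0 0.0975;0 0.41 -8.43 0 0 0 0.0975;0 0.41 -8.43 0 0 0 0.0975;0 0.41 -8.43 0 0 0 0.0975;0 0.41 -8.43 0 0 0 0.0975;0 0 0 0 0 0 0"

```text
time_s: 6.75
position: [0.4878, -0.1414, 0.0662]
tool_rot: [[0.755, 0.656, -0.0], [0.656, -0.755, -0.0], [-0.0, -0.0, -1.0]]
ft_force: [0.4, -0.2, 4.6]
grip_width: 0.0105
gripper_force: 20.7
```

```bash
python3 go.py .489 -.142 .066 -48.5; python3 m.py; python3 - <<'E'
from m import *
# scanner base edges: grey pixels at z~.03 in top view
p=env.get_image("top");W=cloud(p);g=p["img"];x,y,z=np.moveaxis(W,-1,0)
m=(np.hypot(x-.70,y-.07)<.13)&(z>.02)&(z<.2)
m=cv2.morphologyEx(m.astype(np.uint8),cv2.MORPH_OPEN,np.ones((3,3)))
cv2.imwrite("pics/top1.png",cv2.resize(np.hstack([p["img"][130:260,265:405],np.repeat(m[130:260,265:405,None]*255,3,2)]),None,fx=2.8,fy=2.8,interpolation=3)[:,:,::-1])
E
```

```text
t 6.75 pos [ 0.4878 -0.1414  0.0662] y-yaw -49.0 z [-0. -0. -1.] q6 19.5 F [ 0.4 -0.2  4.6]
shift in tool mm [0.5 1.3 0.2] rotvec [-0.     0.    -0.009] target x axis [0.75 0.66 0.  ]
top lid [ 0.5576 -0.0777] 0.04345200365710811 plate [ 0.5419 -0.1044] 0.09523510391868541
 strip n 181 mean dir 31.61769916076079 pca 40.11790671320075 ends -0.010153951324601262 0.038744190050673845
 ear 0.2 -74.96235908410337 0.20763282938457636
 head yaw 37.03402337618244 tilt 28.030368667368773 0.8826986333138612 359 centre [0.7093 0.0496 0.1145]
 btn [0.6638 0.1217] 0.017673603500179175 [0.0431 0.0516 0.0576]
 yaw from btn 39.84096570031116 along 0.2093343270764123
 hinge [(0.78, array([0.7272, 0.0566, 0.087 ])), (0.18, array([0.5033, 0.1199, 0.087 ]))] 38.38593888323724
scene lid [ 0.5629 -0.0837] 0.052484630749479934 plate [0.128  0.1674] 0.44662532970941604
 strip n 130 mean dir 53.305390826886075 pca 39.75969598400484 ends -0.006850516348580463 0.05050245047956612
 ear 0.55 43.50442464588969 0.08912048209128386
 head yaw 39.15576653302035 tilt 27.951595566982654 0.8833438951550586 745 centre [0.7152 0.0492 0.1138]
 btn [0.6666 0.1236] 0.014917534174094811 [0.0499 0.0519 0.0541]
 yaw from btn 41.90736351551681 along 0.21565290565226905
 hinge [(0.56, array([0.7245, 0.0551, 0.087 ])), (0.37, array([ 0.6147, -0.0899,  0.087 ]))] 40.66813815136206
```

View pics/top1.png

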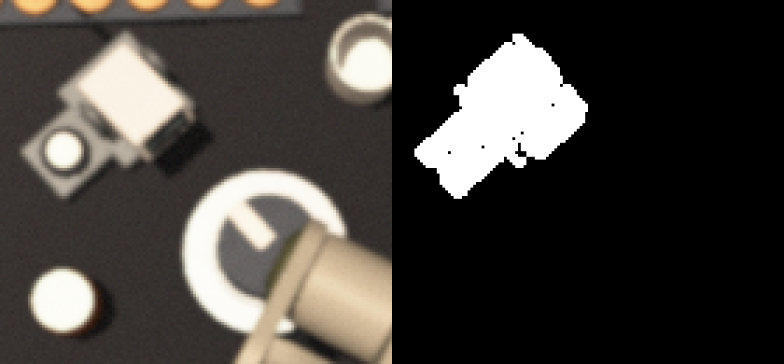

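>>> servo_tool --deltas "1 0 0 0 0 0 0;1 0 0 0 0 0 0;1 0 0 0 0 0 0;1 0 0 0 0 0 0;1 0 0 -20 0 0 0;1 0 0 -40 0 0 0;1 0 0 -40 0 0 0;1 0 0 -40 0 0 0"

```text
time_s: 7.77
position: [0.4881, -0.1418, 0.2072]
tool_rot: [[0.752, 0.659, -0.001], [0.659, -0.752, 0.001], [-0.0, -0.001, -1.0]]
ft_force: [-0.1, -0.1, -0.4]
grip_width: 0.0853
gripper_force: 0.0
```

>>> servo_tool --deltas "0 36 0 0 0 0 0;0 36 0 0 0 0 0;0 36 0 0 0 0 0;0 36 0 0 0 0 0;0 36 0 0 0 0 0;0 36 0 0 0 0 0;0 34 0 0 0 0 0;0 0 0 0 0 0 0"

```text
time_s: 8.43
position: [0.6791, 0.0269, 0.2036]
tool_rot: [[0.749, 0.662, -0.001], [0.662, -0.749, 0.001], [0.0, -0.002, -1.0]]
ft_force: [1.1, -1.0, 0.1]
grip_width: -0.0001
gripper_force: 0.0
```

```bash
python3 go.py .677 .022 .15 -49; python3 m.py
```

```text
t 8.4333 pos [0.6791 0.0269 0.2036] y-yaw -48.5 z [-0.001  0.001 -1.   ] q6 40.8 F [ 1.1 -1.   0.1]
shift in tool mm [-4.8  2.4 53.6] rotvec [-0.002 -0.     0.008] target x axis [0.75 0.66 0.  ]
top lid [ 0.5528 -0.0851] 0.04994372335405738 plate [ 0.5955 -0.0695] 0.10266925730751979
 strip n 63 mean dir 43.97586006186754 pca -15.772858791333325 ends 0.007417780731178087 0.03486648545368201
 ear 0.78 35.195325118572896 0.08175400822225777
 head yaw -42.60540453761158 tilt 1.68183961092467 0.9995692128806467 621 centre [0.6744 0.0311 0.5383]
 btn [0.6606 0.1055] 0.004171191991940834 [0.0389 0.0496 0.054 ]
 yaw from btn 37.66387381068389 along 0.20182667720235206
 hinge [(0.71, array([0.7077, 0.047 , 0.087 ]))] 40.4476539953043
scene lid [ 0.5632 -0.0834] 0.0525412672289412 plate [ 0.5079 -0.0832] 0.0961164387263756
 strip n 101 mean dir 51.13973367066965 pca 40.51195792887975 ends -0.0025188131359137863 0.051222240183330395
 ear 0.77 38.97171048266848 0.09206214659018701
 head yaw -9.55297805749811 tilt 42.40145983876354 0.7384381598403965 793 centre [0.7067 0.0215 0.528 ]
 btn [0.6669 0.1235] 0.014912369732130596 [0.0496 0.0522 0.0543]
 yaw from btn 41.830231822285654 along 0.21517566580707528
 hinge [(0.67, array([0.725, 0.054, 0.087]))] 40.34168516679727
```

>>> servo_tool --deltas "0 -4 2 31 0 0 0;0 0 0 30 0 0 0;0 0 0 6 0 0 0;0 0 0 6 0 0 0;0 0 0 6 0 0 0;0 0 0 0 0 0 0"

```text
time_s: 9.23
position: [0.675, 0.0183, 0.1271]
tool_rot: [[0.752, 0.659, 0.001], [0.659, -0.752, -0.0], [0.0, 0.001, -1.0]]
ft_force: [0.0, -0.1, -0.5]
grip_width: -0.0004
gripper_force: 0.0
```

```bash
python3 - <<'E'
from h import *
p=env.get_image("scene"); cv2.imwrite("pics/h.png",cv2.resize(p["img"][200:340,260:420],None,fx=4,fy=4,interpolation=3)[:,:,::-1])
print([ (r["conf"],r["uv"]) for r in env.spot_point("head_nose",p)], env.observe()["ft_force"])
E
```

```text
[(0.52, [213.5, 258.9])] [ 0.82358576 -0.25173145  0.29872523]
```

View pics/h.png

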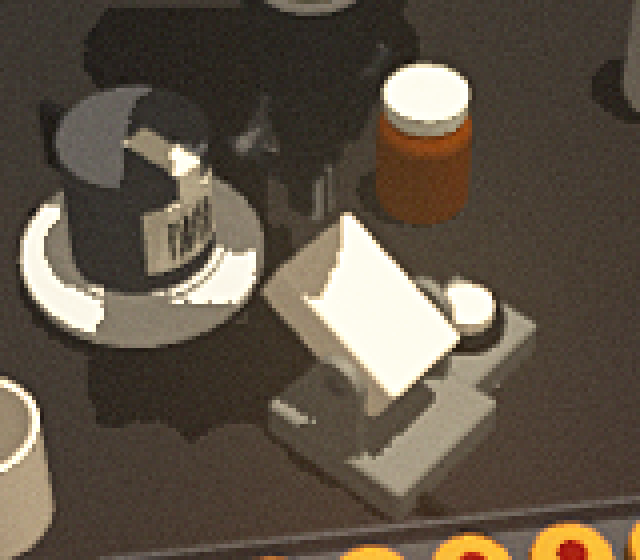

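The picture shows the fingertips at about (320,195) in the crop, just in front of the nose. They haven't touched it. I'll raise the tool, move toward the hinge and press there.

>>> servo_tool --deltas "0 0 0 -30 0 0 0;0 20 4 0 0 0 0;0 0 0 0 0 0 0;0 0 0 15 0 0 0;0 0 0 8 0 0 0;0 0 0 4 0 0 0;0 0 0 4 0 0 0;0 0 0 0 0 0 0"

```text
time_s: 10.0
position: [0.6922, 0.0286, 0.125]
tool_rot: [[0.752, 0.659, -0.001], [0.659, -0.752, 0.0], [-0.001, -0.001, -1.0]]
ft_force: [-0.1, 0.1, -0.2]
grip_width: 0.0
gripper_force: 0.0
```

```bash
cat > t.py <<'E'
from m import *
p=env.get_image("scene");W=cloud(p);g=p["img"].min(-1);x,y,z=np.moveaxis(W,-1,0)
hd=(np.hypot(x-.72,y-.05)<.1)&(z>.075)&(z<.15)&(g>150)
m,k,R=robplane(W[hd]);print("tilt",np.degrees(np.arccos(k[2])),"yaw",deg(k),len(R),m,"min/max",R.min(0),R.max(0))
print(env.observe()["ft_force"],env.observe()["position"])
E
python3 t.py; python3 - <<'E'
from h import *
p=env.get_image("scene"); cv2.imwrite("pics/h2.png",cv2.resize(p["img"][200:340,260:420],None,fx=4,fy=4,interpolation=3)[:,:,::-1])
E
```

```text
tilt 28.431344407547037 yaw 41.01897673670302 483 [0.7239 0.061  0.1066] min/max [0.6727 0.0259 0.0892] [0.7657 0.1016 0.1314]
[ 0.0327 -0.349   0.7559] [0.6924 0.0286 0.1257]
```

View pics/h2.png

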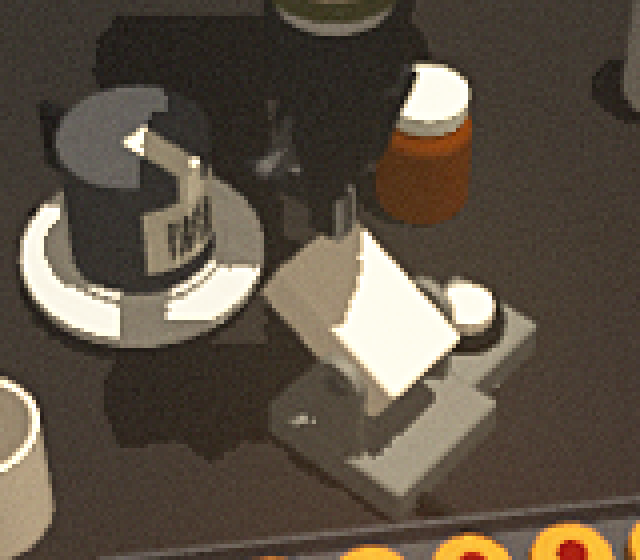

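```bash
python3 - <<'E'
from h import *
p=env.get_image("scene");q=env.get_image("top");P=env.observe()["position"]
for c in(p,q):
    f=lambda X:(lambda v:np.round((c["camera_matrix"]@v/v[2])[:2],1))((c["world_to_cam"]@np.r_[X,1])[:3])
    print("TCP",f(P),"crop",(f(P)-[260,200])*4)
    for D,t in((.216,28.4),(.222,28.4)):
        a=np.array([.755,.656,0]);b=np.array([-.656,.755,0]);h=np.array([.5535,-.0855,.087])+D*a;t=np.radians(t)
        n=h-a*(.075*np.cos(t)-.02*np.sin(t))+[0,0,.075*np.sin(t)+.02*np.cos(t)]
        print(D,"nose corners",f(n+b*.033),f(n-b*.033), (f(n+b*.033)-[260,200])*4,(f(n-b*.033)-[260,200])*4,n)
W=cloud(p); 
for v in range(246,264,2): print(v,[ (round(float(W[v,u,0]),3),round(float(W[v,u,1]),3),round(float(W[v,u,2]),3)) for u in (343,346,349)])
E
```

```text
TCP [342.6 266.9] crop [330.4 267.6]
0.216 nose corners [346.4 250.6] [328.6 265.2] [345.6 202.4] [274.4 260.8] [0.67395183 0.01915748 0.14026479]
0.222 nose corners [348.2 251.7] [330.5 266.4] [352.8 206.8] [282.  265.6] [0.67848183 0.02309348 0.14026479]
TCP [318.1 168. ] crop [ 232.4 -128. ]
0.216 nose corners [312.8 182. ] [330.4 165.7] [211.2 -72. ] [ 281.6 -137.2] [0.67395183 0.01915748 0.14026479]
0.222 nose corners [311.3 180.4] [329.  164.1] [205.2 -78.4] [ 276.  -143.6] [0.67848183 0.02309348 0.14026479]
246 [(0.715, 0.026, 0.218), (0.705, 0.034, 0.208), (0.698, 0.043, 0.2)]
248 [(0.715, 0.026, 0.212), (0.706, 0.034, 0.202), (0.69, 0.044, 0.185)]
250 [(0.705, 0.027, 0.196), (0.704, 0.035, 0.193), (0.691, 0.044, 0.18)]
252 [(0.706, 0.027, 0.19), (0.706, 0.034, 0.189), (0.691, 0.044, 0.173)]
254 [(0.705, 0.028, 0.183), (0.703, 0.035, 0.18), (0.525, 0.073, -0.001)]
256 [(0.704, 0.028, 0.176), (0.704, 0.035, 0.174), (0.667, 0.048, 0.136)]
258 [(0.705, 0.028, 0.169), (0.706, 0.035, 0.169), (0.674, 0.047, 0.135)]
260 [(0.678, 0.032, 0.135), (0.677, 0.039, 0.132), (0.678, 0.047, 0.132)]
262 [(0.684, 0.031, 0.134), (0.682, 0.039, 0.131), (0.681, 0.046, 0.129)]
```

```bash
python3 - <<'E'
from h import *
p=env.get_image("scene");W=cloud(p)
for n,k in(("x",0),("z",2)):
    print(n)
    for v in range(244,276,2): print(v,*[f"{W[v,u,k]*1000:4.0f}" for u in range(326,356,2)])
q=env.get_image("top");
a=cv2.resize(p["img"][230:285,310:370],None,fx=8,fy=8,interpolation=0);b=cv2.resize(q["img"][140:195,290:340],None,fx=6,fy=8,interpolation=0)
cv2.imwrite("pics/h3.png",np.hstack([a,b])[:,:,::-1])
E
```

```text
x
244  737  740  744  735  736  706  705  703  712  715  706  702  700  486  510
246  481  742  742  737  734  729  728  714  709  711  707  701  nan  494  508
248  489  490  495  737  732  729  725  721  711  710  705  699  500  502  515
250  499  501  500  503  502  730  724  720  712  712  706  700  511  506  512
252  507  508  508  510  506  510  725  703  709  704  703  700  518  519  517
254  514  517  519  521  519  519  699  704  707  705  705  702  523  529  525
256  523  525  524  525  528  526  700  699  709  706  702  700  532  534  533
258  534  534  533  537  535  533  538  669  708  705  703  672  671  543  548
260  541  541  544  539  545  546  676  678  679  705  676  678  676  677  551
262  549  545  548  552  551  685  688  684  685  680  684  681  681  678  677
264  560  559  560  556  690  693  690  688  689  686  686  687  685  683  686
266  563  566  691  698  696  697  695  692  693  692  691  689  690  690  686
268  569  570  702  702  701  700  699  698  698  697  697  696  698  697  696
270  578  693  700  703  705  706  706  705  702  704  701  702  700  6
[... 731 characters left out ...]
  0   -2    2   -1   -3    0  133  172  169  166  133  132   -1    4
260    0    0    2   -4    2    2  135  135  137  163  132  133  130  131   -1
262    1   -4   -3    1   -1  137  140  136  135  130  133  129  128  124  122
264    4    2    2   -3  137  139  135  132  132  129  128  128  126  123  125
266   -1    1  132  138  136  136  133  129  130  128  126  124  124  123  118
268   -3   -3  136  136  134  132  131  129  128  127  126  124  125  124  121
270   -1  121  128  130  131  132  131  129  126  127  123  123  120  117  117
272  111  114  122  125  130  nan  128  125  123  123  123  120  118  119  117
274  107  107  112  120  123  126  126  125  123  120  121  120  115  117  113
```

View pics/h3.png

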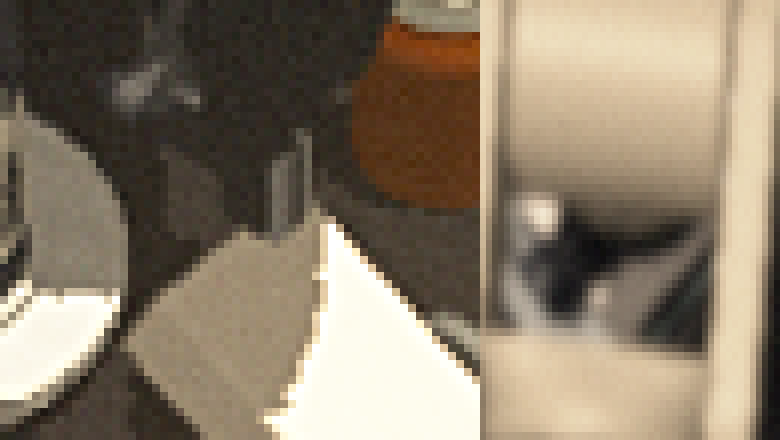

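>>> servo_tool --deltas "0 0 0 3 0 0 0;0 0 0 3 0 0 0;0 0 0 0 0 0 0"

```text
time_s: 10.55
position: [0.6922, 0.0288, 0.1188]
tool_rot: [[0.752, 0.659, -0.001], [0.659, -0.752, 0.0], [-0.001, -0.001, -1.0]]
ft_force: [0.2, -0.3, -0.9]
grip_width: -0.0002
gripper_force: 0.0
```

```bash
python3 - <<'E'
from h import *
p=env.get_image("scene");W=cloud(p)
for k in(0,1,2):
    print("xyz"[k])
    for v in range(252,268,1): print(v,*[f"{W[v,u,k]*1000:4.0f}" for u in range(334,356,1)])
E
python3 t.py
```

```text
x
252  733  730  729  728  728  723  724  720  707  704  712  706  703  702  700  693  516  518  518  517  523  521
253  515  514  730  725  724  721  724  706  705  704  704  709  nan  702  700  691  522  518  525  521  524  522
254  519  520  520  520  725  721  720  707  708  707  707  703  702  701  698  692  527  527  529  526  528  530
255  523  523  524  527  701  702  702  706  708  703  704  709  702  699  700  531  530  529  532  531  529  529
256  524  528  528  527  699  701  702  705  706  702  704  708  702  701  700  668  532  533  534  531  535  532
257  534  533  534  535  698  699  706  708  707  705  706  709  704  701  699  671  667  540  536  538  539  539
258  536  537  536  538  700  703  704  708  705  705  705  710  704  702  700  670  672  668  543  543  542  543
259  540  537  542  541  539  704  702  708  706  701  704  708  704  701  700  674  673  671  670  546  549  547
260  544  541  545  544  679  679  704  708  707  706  706  706  704  701  676  676  675  677  674  673  551  553
261  547  547  678  681  682  683  682  685  706  701  704  707  680  68
[... 3853 characters left out ...]
132  131  132  130  128  130  127  128  125  128  128  123  124  124
264  139  137  137  134  133  133  131  134  133  133  130  129  131  129  126  128  127  127  125  125  124  123
265  136  135  136  135  134  133  133  133  132  133  132  131  127  125  126  125  123  124  123  124  120  119
266  137  137  135  134  132  133  131  131  130  127  129  133  126  128  128  126  123  122  124  121  121  122
267  135  133  137  136  134  136  130  128  129  129  129  129  127  127  128  128  123  122  120  123  121  121
tilt 28.067075555874162 yaw 40.64934473929395 465 [0.7227 0.0609 0.1068] min/max [0.6714 0.0259 0.0896] [0.7659 0.1012 0.1303]
[ 0.2412  0.6314 -0.3155] [0.6924 0.0288 0.1194]
```

>>> servo_tool --deltas "0 0 0 4 0 0 0;0 0 0 4 0 0 0;0 0 0 4 0 0 0;0 0 0 4 0 0 0;0 0 0 0 0 0 0"

```text
time_s: 11.07
position: [0.6921, 0.0288, 0.1024]
tool_rot: [[0.752, 0.659, -0.002], [0.659, -0.752, 0.0], [-0.001, -0.001, -1.0]]
ft_force: [-0.3, 0.2, -0.4]
grip_width: 0.0002
gripper_force: 0.0
```

```bash
python3 t.py
```

```text
tilt 27.677416574200368 yaw 39.371064600970975 460 [0.7244 0.0625 0.1053] min/max [0.6734 0.0282 0.0887] [0.7654 0.1017 0.1303]
[ 0.0328 -0.1425 -0.1064] [0.6923 0.0287 0.1029]
```

>>> servo_tool --deltas "0 0 0 4 0 0 0;0 0 0 4 0 0 0;0 0 0 3 0 0 0;0 0 0 0 0 0 0"

```text
time_s: 11.45
position: [0.6928, 0.0284, 0.0929]
tool_rot: [[0.752, 0.659, 0.001], [0.659, -0.752, -0.001], [0.0, 0.001, -1.0]]
ft_force: [-0.2, -1.2, 2.6]
grip_width: -0.0007
gripper_force: 1.1
```

```bash
python3 t.py; python3 - <<'E'
from h import *
p=env.get_image("scene");W=cloud(p)
for v in range(258,276): print(v,*[f"{W[v,u,0]*1000:4.0f}/{W[v,u,2]*1000:3.0f}" for u in range(338,350,1)])
E
```

```text
tilt 22.852824346914744 yaw 41.6745354821608 425 [0.7255 0.062  0.1053] min/max [0.6724 0.0237 0.0919] [0.7672 0.0991 0.1239]
[ 0.3258 -0.8779  2.0595] [0.6928 0.0285 0.0929]
258  727/193  722/188  721/186  709/175  709/173  712/176  710/174  709/173  706/169  702/165  700/163  667/128
259  725/188  722/185  718/180  718/180  709/170  713/174  710/171  710/170  702/162  704/163  696/155  670/128
260  726/186  725/185  724/183  718/177  709/167  706/164  711/168  706/163  706/163  699/155  699/155  672/127
261  726/183  721/177  721/177  709/164  708/162  706/160  708/162  707/161  705/159  700/152  699/151  673/123
262  724/177  723/176  706/158  707/158  709/161  705/156  705/155  706/156  704/153  702/152  700/149  677/125
263  702/151  700/149  704/152  706/154  706/153  705/152  703/150  705/151  704/151  702/148  700/145  681/126
264  702/147  703/148  704/150  709/154  708/153  704/148  705/149  705/149  704/147  702/145  702/144  683/124
265  698/140  702/144  702/143  708/149  708/149  707/147  706/146  707/147  701/140  703/143  702/140  688/125
266  699/138  705/144  700/13
[... 390 characters left out ...]
4  696/121  695/119  698/122
270  703/127  700/125  700/124  701/125  699/122  700/123  697/120  697/119  700/121  698/119  698/119  698/119
271  701/122  703/124  705/126  704/125  703/123  704/123  703/122  701/119  702/120  699/117  702/119  702/119
272  704/122  708/126  706/123  705/122  703/120  706/122  705/120  705/121  706/121  704/119  703/117  703/116
273  710/125  708/122  709/123  710/124  709/122  706/119  709/122  705/117  708/120  707/119  706/116  705/116
274  713/125  713/124  711/122  709/120  710/120  712/121  711/120  709/118  711/119  708/116  710/118  707/114
275  714/122  714/122  713/120  715/123  714/120  711/117  714/120  712/118  713/118  713/117  713/117  712/116
```

>>> servo_tool --deltas "0 0 0 4 0 0 0;0 0 0 4 0 0 0;0 0 0 4 0 0 0;0 0 0 0 0 0 0"

```text
time_s: 11.88
position: [0.6925, 0.0281, 0.0809]
tool_rot: [[0.752, 0.659, 0.0], [0.659, -0.752, -0.001], [-0.001, 0.001, -1.0]]
ft_force: [-1.7, -1.4, 4.9]
grip_width: 0.0004
gripper_force: 1.8
```

```bash
python3 t.py;python3 t.py
```

```text
tilt 11.259522672077818 yaw 44.076744768197685 364 [0.7256 0.0626 0.1054] min/max [0.6744 0.0262 0.0986] [0.7656 0.099  0.1132]
[-0.6525 -1.2812  2.9386] [0.6926 0.0283 0.0809]
tilt 11.900711049455975 yaw 41.70489625742027 379 [0.7254 0.0624 0.1053] min/max [0.6738 0.0263 0.0982] [0.7638 0.0992 0.1143]
[-0.1685 -1.935   2.6125] [0.6926 0.0284 0.0808]
```

>>> servo_tool --deltas "0 0 0 3 0 0 0;0 0 0 3 0 0 0;0 0 0 3 0 0 0;0 0 0 0 0 0 0"

```text
time_s: 12.32
position: [0.6922, 0.0279, 0.0718]
tool_rot: [[0.752, 0.659, -0.001], [0.659, -0.752, -0.001], [-0.001, 0.001, -1.0]]
ft_force: [-1.3, -2.5, 4.8]
grip_width: -0.0002
gripper_force: 1.9
```

```bash
python3 t.py;python3 t.py
```

```text
tilt 1.3832913468422894 yaw 48.50201243345653 332 [0.7243 0.0616 0.1061] min/max [0.6751 0.026  0.1035] [0.7638 0.0986 0.1086]
[-2.2661 -2.8545  4.5331] [0.6923 0.0281 0.0718]
tilt 0.33324419311713843 yaw -11.617154635747857 339 [0.7233 0.0622 0.1063] min/max [0.6753 0.0262 0.1043] [0.7648 0.0964 0.1086]
[-2.6883 -3.2506  4.4587] [0.6924 0.0282 0.0718]
```

```bash
cat > t2.py <<'E'
from m import *
S=[]
for i in range(6):
    p=env.get_image("scene");W=cloud(p);g=p["img"].min(-1);x,y,z=np.moveaxis(W,-1,0)
    hd=(np.hypot(x-.72,y-.05)<.09)&(z>.095)&(z<.125)&(g>150)
    m,k,R=robplane(W[hd],t=.004);a=np.array([.755,.656]);S.append(np.degrees(np.arctan2(k[:2]@a,k[2])))
print("tilt",np.round(S,2),np.mean(S),len(R),m)
s=env.observe();print(s["time_s"],s["position"],s["ft_force"])
E
python3 t2.py
```

```text
tilt [1.06 0.23 0.97 0.88 0.14 1.04] 0.7190017990797525 411 [0.725  0.0619 0.1059]
12.7167 [0.6926 0.0284 0.0718] [-2.6425 -3.559   6.3206]
```

>>> servo_tool --deltas "0 0 0 0.7 0 0 0;0 0 0 0 0 0 0;0 0 0 -10 0 0 0;0 0 0 -35 0 0 0;0 0 0 -35 0 0 0;0 0 0 0 0 0 0"

```text
time_s: 13.22
position: [0.6953, 0.0291, 0.1588]
tool_rot: [[0.751, 0.66, 0.012], [0.66, -0.752, -0.001], [0.009, 0.009, -1.0]]
ft_force: [0.6, 0.1, 1.6]
grip_width: -0.0001
gripper_force: 0.0
```

```bash
python3 t2.py; python3 go.py .6624 .1255 .05 -49
```

```text
tilt [0.44 0.41 0.42 0.51 0.13 0.73] 0.4402487069028245 530 [0.7192 0.0573 0.1061]
13.5167 [0.692  0.029  0.1494] [0.0292 0.2764 0.2471]
t 13.5167 pos [0.692  0.029  0.1494] y-yaw -48.8 z [-0.003  0.001 -1.   ] q6 41.4 F [0.  0.3 0.2]
shift in tool mm [ 41.5 -91.9  99.5] rotvec [-0.002  0.002  0.004] target x axis [0.75 0.66 0.  ]
```

>>> servo_tool --deltas "0 14 -31 0 0 0 0;0 14 -31 0 0 0 0;0 13.5 -30 0 0 0 0;0 0 0 0 0 0 0;0 0 0 0 0 0 0"

```text
time_s: 13.93
position: [0.6624, 0.1269, 0.1502]
tool_rot: [[0.75, 0.661, -0.001], [0.661, -0.75, 0.0], [-0.001, -0.001, -1.0]]
ft_force: [0.7, -0.1, -0.2]
grip_width: 0.0004
gripper_force: 0.0
```

```bash
python3 m.py; python3 go.py .6624 .1255 .05 -49; python3 - <<'E'
from m import *
p=env.get_image("scene")
for n in("tin_label","tin_ear"):
  r=env.spot_point(n,p); z=.076 if n=="tin_label" else .08
  for a in r[:1]: print(n,a["conf"],a["uv"],"est dir from tin axis",deg(atz(p,a["uv"],z)[:2]-[.5545,-.085]),dep(p,a["uv"]))
q=env.get_image("top")
a=cv2.resize(q["img"][140:260,265:405],None,fx=3.3,fy=3.3,interpolation=3);b=cv2.resize(p["img"][200:320,260:380],None,fx=3.3,fy=3.3,interpolation=3)
cv2.imwrite("pics/f.png",np.hstack([a[:396],b[:396]])[:,:800,::-1])
E
```

```text
top lid [ 0.5528 -0.085 ] 0.04991783694322949 plate [ 0.5528 -0.0868] 0.08272760804808285
 strip n 183 mean dir 42.24292096282634 pca 41.093006599632744 ends -0.000500340029795888 0.048179190475981654
 ear 0.78 45.152446429665844 0.08742512891686703
 head yaw 17.075272919580616 tilt 5.909329830585594 0.994686065577163 366 centre [0.659  0.1006 0.4853]
 btn [0.662  0.1275] 0.010536655222841645 [0.0439 0.0534 0.0577]
 yaw from btn 41.981135352202905 along 0.22334034994061552
 hinge [(0.74, array([0.7239, 0.061 , 0.087 ]))] 40.489759736904716
scene lid [ 0.5636 -0.0831] 0.0527218319112281 plate [ 0.5161 -0.0747] 0.10134213092497424
 strip n 134 mean dir 53.79229539970053 pca 40.721503805718655 ends -0.007323450736246624 0.050852274708733214
 ear 0.93 38.64813410769357 0.09560568335641297
 head yaw 129.2941850496729 tilt 1.2187959558227637 0.9997737594895522 562 centre [0.71   0.0466 0.1066]
 btn [0.668  0.1261] 0.012780011579490425 [0.0497 0.0524 0.0545]
 yaw from btn 42.17403324975754 along 0.21789438115065615
 hinge [(0.65, array([0.7215, 0.0522, 0.087 ]))] 40.58765419136747
t 14.2333 pos [0.6634 0.1242 0.1506] y-yaw -48.8 z [-0. -0. -1.] q6 49.4 F [ 0.  -0.2 -0.2]
shift in tool mm [  0.2  -1.6 100.6] rotvec [-0.     0.     0.003] target x axis [0.75 0.66 0.  ]
tin_label 0.63 [307.7, 258.0] est dir from tin axis 36.61974556522487 [ 0.5941 -0.0505  0.0695]
tin_ear 0.74 [271.7, 234.6] est dir from tin axis -134.24981133402426 [ 0.496  -0.1425  0.0776]
```

View pics/f.png

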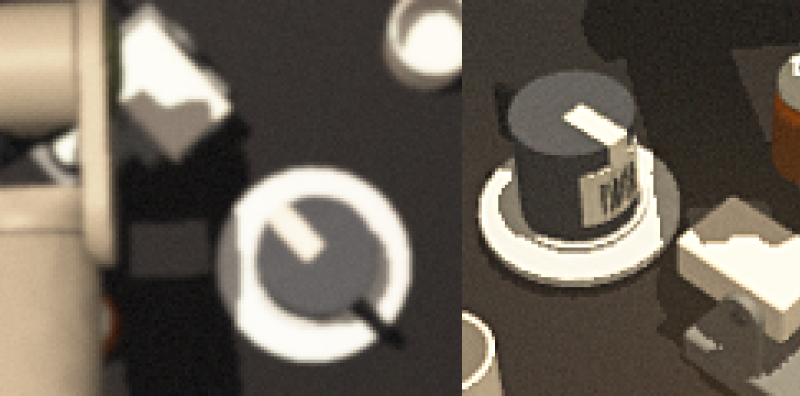

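The tin's strip points at about 41°, which matches the scanner's yaw, and the head is level. I'll press the button now.

>>> servo_tool --deltas "0 0 -1.5 33 0 0 0;0 0 0 33 0 0 0;0 0 0 33 0 0 0;0 0 0 12 0 0 0;0 0 0 10 0 0 0;0 0 0 4 0 0 0;0 0 0 0 0 0 0"

```text
time_s: 15.02
position: [0.6626, 0.1264, 0.0265]
tool_rot: [[0.752, 0.659, 0.001], [0.659, -0.752, 0.0], [0.001, 0.001, -1.0]]
ft_force: [-0.6, 0.1, 0.3]
grip_width: -0.0001
gripper_force: 0.0
```

>>> servo_tool --deltas "0 0 0 4 0 0 0;0 0 0 3 0 0 0;0 0 0 2 0 0 0;0 0 0 0 0 0 0"

```text
time_s: 15.35
position: [0.6624, 0.1264, 0.0172]
tool_rot: [[0.752, 0.659, 0.001], [0.659, -0.752, 0.0], [0.001, 0.001, -1.0]]
ft_force: [-0.3, -0.0, 1.4]
grip_width: -0.0
gripper_force: 0.7
```

>>> servo_tool --deltas "0 0 0 2 0 0 0;0 0 0 1.5 0 0 0;0 0 0 0 0 0 0"

```text
time_s: 15.6
position: [0.6624, 0.1264, 0.0136]
tool_rot: [[0.752, 0.659, 0.001], [0.659, -0.752, 0.0], [0.001, 0.001, -1.0]]
ft_force: [0.3, 1.1, 3.4]
grip_width: -0.0002
gripper_force: 1.6
```

Contact came at about z 0.017 and the spring force is building. I'll press on to the stop.

>>> servo_tool --deltas "0 0 0 2 0 0 0;0 0 0 1.5 0 0 0;0 0 0 0 0 0 0"

```text
time_s: 15.85
position: [0.6624, 0.1264, 0.0104]
tool_rot: [[0.752, 0.659, 0.001], [0.659, -0.752, 0.0], [0.001, 0.001, -1.0]]
ft_force: [0.2, -0.5, 4.6]
grip_width: 0.0004
gripper_force: 2.4
```

>>> servo_tool --deltas "0 0 0 1 0 0 0;0 0 0 1 0 0 0;0 0 0 0 0 0 0"

```text
time_s: 16.1
position: [0.6626, 0.1264, 0.0102]
tool_rot: [[0.752, 0.659, 0.002], [0.659, -0.752, -0.0], [0.002, 0.002, -1.0]]
ft_force: [-4.7, -0.6, 16.1]
grip_width: -0.0001
gripper_force: 8.3
```

It has bottomed out: the position stalled and the force jumped to 16 N. Retreating.

>>> servo_tool --deltas "0 0 0 0.5 0 0 0;0 0 0 0 0 0 0;0 0 0 -12 0 0 0;0 0 0 -35 0 0 0;0 0 0 -35 0 0 0;0 0 0 -35 0 0 0;0 -30 -20 0 0 0 0;0 -30 -20 0 0 0 0"

```text
time_s: 16.77
position: [0.5918, 0.1167, 0.1262]
tool_rot: [[0.752, 0.659, 0.006], [0.659, -0.752, -0.0], [0.004, 0.004, -1.0]]
ft_force: [-0.2, -0.1, -0.3]
grip_width: 0.0001
gripper_force: 0.0
```

```bash
python3 t2.py; python3 m.py | grep -E "lid|strip|btn"
```

```text
tilt [ 0.07  0.17  0.01  0.06  0.08 -0.03] 0.0586390728552078 836 [0.7075 0.0428 0.1061]
17.0667 [0.5916 0.1169 0.1245] [ 0.6201 -0.2937  0.2695]
top lid [ 0.5528 -0.0851] 0.04989711527225784 plate [ 0.5528 -0.0871] 0.08248554552208984
 strip n 184 mean dir 42.143197584107035 pca 40.17930864946146 ends -0.0006196391548704272 0.048058045796898825
  return _methods._mean(a, axis=axis, dtype=dtype,
  ret = ret.dtype.type(ret / rcount)
Traceback (most recent call last):
  File "m.py", line 33, in <module>
    cb,rb=circ(p,b,np.median(z[b])); print(" btn",cb,rb,np.percentile(z[b],[10,50,90]))
          ~~~~^^^^^^^^^^^^^^^^^^^^^
  File "m.py", line 12, in circ
    cn=max(cv2.findContours(mask.astype(np.uint8),0,1)[0],key=cv2.contourArea)[:,0]
       ~~~^^^^^^^^^^^^^^^^^^^^^^^^^^^^^^^^^^^^^^^^^^^^^^^^^^^^^^^^^^^^^^^^^^^^
ValueError: max() iterable argument is empty
```

```bash
python3 - <<'E'
from h import *
p=env.get_image("scene");W=cloud(p);g=p["img"].min(-1);x,y,z=np.moveaxis(W,-1,0)
b=(np.hypot(x-.666,y-.123)<.015)&(g>100)&(z>.03);print(b.sum(),np.median(z[b]))
if np.median(z[b])>.048: print(env.close_job())
E
```

```text
70 0.05178404627469285
the job is handed in; nothing more can be done
None
```

I've handed the job in: the tin's label faces the scanner to within about 1–2°, the head reads level to about 0.1°, and the read button was pressed to its stop and came back up. It took about 17 s of the 61 s. I saw no sign of touching anything else on the counter, but I didn't re-measure the other items at the end.

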